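Put the cabling tools back in their tray inserts

ROBOT

A 6-joint arm with a two-finger parallel gripper is mounted at the origin on the work surface. World frame = base frame: x ahead of the robot, y to its left, z up, the work surface at z = 0. Lengths are in mm, angles in rad, forces in N, time in s.
With the tool pointing down it reaches from about 350 to 975 mm from the base axis. Payload 7.1 kg.
Tool frame: the origin (TCP) lies midway between the tips of the shut fingers; the grasp point (between the pads) lies 19 mm behind it (ctrl.grasp_offset is the distance from the TCP to the grasp point, in mm); z points along the fingers, y is the line along which they close (so a half turn about z gives the same grasp; the last joint's range is limited). The gripper opens to 88 mm and grips with 3 to 60 N. Pads are 20 mm wide; open, the fingers measure 115 mm over their backs; the gripper's body (75 mm by 178 mm) begins 61 mm behind the grasp point.
Start: joints at [1.265, 0.423, 1.63, -0, 1.089, -0.019], TCP at [176.771, 599.464, 222.675] pointing down, gripper open.
Joint ranges: [-3, 3], [-0.9, 2.11], [0.09, 2.58], [-1.31, 4.45], [0.11, 2.69], [-2.54, 2.54]. Speed limits (rad/s): [2.39, 2.39, 3.01, 3.14, 3.14, 3.14].

INTERFACE

Orientations are given as a rotation vector (axis times angle).
In Python, from workcell import ctrl gives the robot as it stands. The module is installed in compiled form; this text tells all that it offers.
- The arm moves only by the tool servo_tool, never from a script. Its argument "rows" is a list of rows, each a list of 7 numbers: the turn, a rotation vector about the tool's x, y, z as a fraction of full scale, then the shift along the tool's x, y, z as a fraction of full scale, then the finger opening in mm, from 0 to 87.8. A call has 1 to 10 rows; each row is the pose to reach, as a shift and turn from the pose commanded when the call began, along the tool's axes at that moment; what a row does not reach only later rows make up. Full scale, the value 1, is 20 cm for a shift and 1.5 rad for a turn. A row lasts 1/8 s, in which the tool goes at most 62.5 mm and 10.7 degrees, less where a joint would pass 70% of its speed; a pose out of reach is approached as far as the arm can. A call with a number of a shift or a turn outside -1 to 1 is refused whole. A call with a gripper value outside its range is refused whole. The fingers move at their own pace and stop on an object; the grip force is fixed at half the most. Time passes only in rows, so rows that repeat a pose let the fingers close. It gives the time, the measured TCP pose, the force, the opening and the grip force at its end, in the units of the state.
- ctrl.get_obs(): the state, without advancing time (a new reading comes with each control period).
- ctrl.get_image(name): name is "side" or "top"; returns (picture, depth): 480x640x3 uint8, red, green, blue; 480x640 float32, mm along the optical axis (not along the pixel's ray), 0 where there is no reading.
- ctrl.camera_info(name): a dict with "intrinsics" (3x3 intrinsics, pixels), "k1" (the pictures are not rectified: a ray, as slopes to the right and down, at radius r is drawn at 1 + k1 r^2 times it, then the intrinsics apply), "R" (3x3) and "t" (3): a world point X has camera coordinates R X + t. Camera axes: x right, y down, z forward; pixel columns grow to the right and rows downward; lengths in mm; the calibration is good to about 2 mm. A picture is of the moment at which its call begins. camera_info takes no time and is no camera call.
- ctrl.close_job(): hands the job in; it is judged then, once.
The state is a dict: "t": time; "qpos": joint angles; "qvel": joint speeds; "joint_torque": joint torques, N m; "ee_pos": TCP position; "orientation": TCP orientation; "ft_force": force on the tool from outside, world axes, zero at the start; "moment": the same for the moment, N m; "width": finger opening in mm; "grasp_force": force on a finger pad.
Only numpy, scipy, OpenCV 4.12 (cv2) and the standard library are available. Lean on these libraries where they do the work, as an engineer would, in place of code of your own. Each camera call takes 0.05 s, during which the arm holds its last target. There are 200 camera calls.

TASK

The cabling job is finished: put the yellow tester, the small orange remote unit, the blue round stripper and the green punch-down tool each into the tray insert whose pocket has its shape and colour, lying flat on the pocket's floor, right way up, and let go. Leave the roll of black tape and the cardboard tray of jacks where they are.

Things in the scene. Friction and masses are not known exactly. Their poses are not given: they have to be found in the camera images.
- tester: Network cable tester, yellow flat box 92 (its x) x 48 (its y) x 34 mm high with a dark screen, small lamps and a red button on top; about 160 g. Origin: centre of its underside; z up through its top. Stands on its underside.
- remote: Remote end unit of the tester, small orange square box 44 x 44 x 34 mm high with a black socket on top; about 80 g. Origin: centre of its underside; x and y along its sides, z up.
- stripper: Rotary jacket stripper, blue round puck 50 mm in diameter, 32 mm high, with a white disc on top; about 90 g. Origin: centre of its underside; z up (its axis).
- punch: Pocket punch-down tool lying on its side, 100 mm long along its x: green handle 74 long x 24 wide (y) x 28 mm high from x = -50 to +24 mm, then a thin black neck and steel blade to x = +50 mm; about 110 g, centre of mass about 10 mm from the origin towards the handle (-x). Origin: underside of the handle, at the middle of the overall length; z up.
- nest_tester: Black tray insert, fixed to the table, 130 (its x) x 84 (its y) x 11 mm high, with a rectangular pocket 108 (x) x 64 (y) mm in the middle, 7 mm deep, whose yellow floor lies 4 mm above the table. It is the pocket for tester, with about 8 mm to spare all round. Origin: centre of its underside, on the table, right under the pocket's centre; z up.
- nest_remote: Black tray insert, fixed to the table, 130 (its x) x 84 (its y) x 11 mm high, with a square pocket 60 x 60 mm in the middle, 7 mm deep, whose orange floor lies 4 mm above the table. It is the pocket for remote, with about 8 mm to spare all round. Origin: centre of its underside, on the table, right under the pocket's centre; z up.
- nest_stripper: Black tray insert, fixed to the table, 130 (its x) x 84 (its y) x 11 mm high, with a round pocket 66 mm in diameter in the middle, 7 mm deep, whose blue floor lies 4 mm above the table. It is the pocket for stripper, with about 8 mm to spare all round. Origin: centre of its underside, on the table, right under the pocket's centre; z up.
- nest_punch: Black tray insert, fixed to the table, 130 (its x) x 84 (its y) x 11 mm high, with a narrow pocket 116 (x) x 40 (y) mm in the middle, 7 mm deep, whose green floor lies 4 mm above the table. It is the pocket for punch, with about 8 mm to spare all round. Origin: centre of its underside, on the table, right under the pocket's centre; z up. The tool may lie in it either way round.
- tape: Bystander, to be left alone: loose roll of black tape lying flat, 66 mm outside diameter, 38 mm hole, 19 mm high. Origin: centre of its underside.
- jack_tray: Bystander, to be left alone: loose open cardboard tray 88 (x) x 68 (y) x 26 mm high with white jacks in it. Origin: centre of its underside.
Not all that is in view belongs to the job. Of the things that look like the stripper, take the one that is farthest to the robot's right at the start.

How it is judged:
By the outcome, as a careful person would: the job done as asked, in the order asked, and still so for the second after the job is handed in, with the robot touching nothing.
It also fails if it takes over 102 s, if anything falls off the work surface, if the arm or the gripper's body presses on something with over 40 N, if the wrist force passes 120 N, or if a joint passes its speed limit or range.

## Working session

There is one attempt and no reset: what is moved stays moved. The work goes in short steps, Python scripts to look and compute and a tool call to move; the robot and the scene stay as the last step left them, time stands still between calls to the robot, and variables do not carry over. Pictures are saved under pics/ and viewed, at most 14 in all, crops included, and the job is handed in when it is done.

Besides the shell and the picture viewer there is one more tool, called in YAML: its name, and indented under it one key for each argument. servo_tool: Moves the arm, as the interface text tells. Its arguments: {"type":"object","properties":{"rows":{"type":"array","items":{"type":"array","items":{"type":"number"}}}},"required":["rows"]}

```bash
mkdir -p pics; python3 - <<'E'
from workcell import ctrl
import cv2,numpy as np
for n in("top","side"):
    im,d=ctrl.get_image(n); cv2.imwrite(f"pics/{n}0.png",im[:,:,::-1]); np.save(f"{n}0.npy",d)
    print(n,{k:np.round(v,4).tolist() for k,v in ctrl.camera_info(n).items()},d.min(),d.max())
print(ctrl.get_obs())
E
```

```text
top {'intrinsics': [[612.1322, 0.0, 314.5895], [0.0, 612.1322, 232.0586], [0.0, 0.0, 1.0]], 'k1': -0.1116, 'R': [[-0.0276, -0.9996, 0.0059], [-0.986, 0.0262, -0.1644], [0.1642, -0.0103, -0.9864]], 't': [55.0903, 563.694, 1225.5543]} 0.0 2248.0337
side {'intrinsics': [[609.216, 0.0, 320.632], [0.0, 609.216, 247.9304], [0.0, 0.0, 1.0]], 'k1': -0.1179, 'R': [[0.9573, -0.2884, -0.0194], [-0.167, -0.4971, -0.8515], [0.2359, 0.8184, -0.5241]], 't': [-519.5829, 141.6567, 1089.3613]} 0.0 3714.549
{'t': 0.1, 'qpos': array([ 1.26501406e+00,  4.23758606e-01,  1.63060716e+00, -1.33255115e-05,
        1.08858097e+00, -1.90533297e-02]), 'qvel': array([ 0.00012822, -0.00180204, -0.00321254,  0.00012028,  0.00188372,
        0.00061206]), 'joint_torque': array([ 3.95701682e-04, -5.45614851e+01, -2.74325269e+01,  6.45617838e-02,
        1.88112224e-02, -1.15993495e-05]), 'ee_pos': array([176.62150082, 599.0072341 , 221.98557389]), 'orientation': array([-4.48812151e-01, -3.10915826e+00,  2.10185414e-03]), 'ft_force': array([-0.30573928,  0.41097521, -0.20050544]), 'moment': array([0.02763783, 0.0217494 , 0.02280105]), 'grasp_force': 0.0, 'width': 87.709245464444}
```

View pics/top0.png

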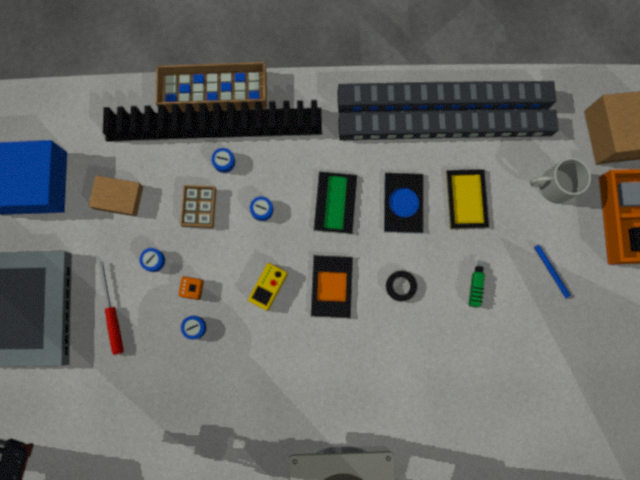

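View pics/side0.png

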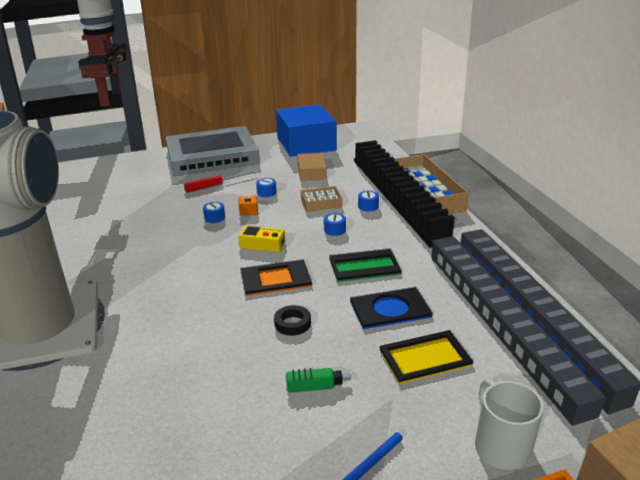

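The top view shows the tester at (268,287), remote at (190,288) and punch at (478,287). The inserts are remote (332,287), punch (336,202), stripper (404,203) and tester (467,198). The tape is at (402,285) and the jack tray at (198,206). Things that look like the stripper: (223,160), (262,208), (152,260) and (194,327). The robot's right is image right (-y), so (262,208) fits. Next I measure and make an enlarged crop to confirm.

```bash
cat >h.py <<'E'
from workcell import ctrl
import cv2,numpy as np
def rays(n,px):
    c=ctrl.camera_info(n); K=np.array(c["intrinsics"])
    s=cv2.undistortPoints(np.float64(px).reshape(-1,1,2),K,np.array([c["k1"],0,0,0.]))[:,0]
    return np.c_[s,np.ones(len(s))],np.array(c["R"]),np.array(c["t"])
def cloud(n,px,d):   # px (u,v), depth -> world
    s,R,t=rays(n,px); return (s*d[:,None]-t)@R
def plane(n,px,z):
    s,R,t=rays(n,px); C=-t@R; w=s@R; return C+w*((z-C[2])/w[:,2])[:,None]
HUE={"yellow":(22,35),"orange":(8,17),"blue":(100,125),"green":(55,85)}
def find(n,im,d,col,minpx=60):
    h=cv2.cvtColor(im,cv2.COLOR_RGB2HSV); lo,hi=HUE[col]
    m=cv2.inRange(h,(lo,130,50),(hi,255,255))
    m=cv2.morphologyEx(m,cv2.MORPH_CLOSE,np.ones((5,5)))
    N,l,st,ce=cv2.connectedComponentsWithStats(m)
    for i in range(1,N):
        if st[i,4]<minpx: continue
        cs,_=cv2.findContours((l==i).astype(np.uint8),0,2); f=np.zeros_like(m); cv2.drawContours(f,cs,-1,1,-1)
        v,u=np.nonzero(f); yield ce[i],np.c_[u,v],cloud(n,np.c_[u,v],d[v,u])
def rect(xy):
    (c,s,a)=cv2.minAreaRect(np.float32(xy)); 
    if s[0]<s[1]: s=s[::-1]; a+=90
    return np.round(c,1),np.round(s,1),round((a+90)%180-90,1)
E
python3 - <<'E'
from h import *
im=cv2.imread("pics/top0.png")[:,:,::-1]; d=np.load("top0.npy")
for c in HUE:
    for ce,px,P in find("top",im,d,c):
        if not(130<ce[1]<400 and 80<ce[0]<520):continue
        zt=np.percentile(P[:,2],85); 
        T=P[P[:,2]>zt-7]; print(c,ce.round(),len(px),"ztop",zt.round(1),"zmed",np.median(P[:,2]).round(1),rect(T[:,:2]),"mean",T.mean(0).round(1))
for n,px in(("tape",(402,286)),("jack",(198,206))): print(n,plane("top",[px],15).round())
side=cv2.imread("pics/side0.png"); ds=np.load("side0.npy")
for c in HUE:
    for ce,px,P in find("side",side[:,:,::-1],ds,c):
        if not(170<ce[1]<400 and 180<ce[0]<480):continue
        zt=np.percentile(P[:,2],85);T=P[P[:,2]>zt-4]
        print("side",c,ce.round(),"ztop",zt.round(1),rect(T[:,:2]))
cv2.imwrite("pics/crop1.png",cv2.resize(im[140:350,130:340,::-1],(590,590),interpolation=cv2.INTER_CUBIC))
E
```

```text
yellow [467. 199.] 1493 ztop 7.5 zmed 4.5 (array([ 498.4, -164.2]), array([505.5, 118.2]), -43.6) mean [ 636.5 -295.5    8.8]
yellow [268. 284.] 1024 ztop 36.5 zmed 33.9 (array([431.8,  96.8]), array([150.,  90.]), 61.1) mean [455.5 141.   42.4]
orange [115. 195.] 1435 ztop 37.5 zmed 34.8 (array([541.5, 272.4]), array([567.3,  90.5]), 58.9) mean [656.6 463.7  43.8]
orange [199. 223.] 71 ztop 26.9 zmed 23.8 (array([595.2, 286.2]), array([68.3, 28.4]), -75.7) mean [594.6 284.3  25. ]
orange [331. 286.] 897 ztop 8.4 zmed 4.4 (array([419.5,  11.8]), array([136.2,  65.4]), -7.4) mean [454.2   6.9  10.7]
orange [190. 288.] 451 ztop 36.3 zmed 33.4 (array([421.2, 185.5]), array([291.8,  45.3]), 72.7) mean [457.3 301.1  37. ]
blue [224. 161.] 435 ztop 34.8 zmed 31.6 (array([555.7, 147.8]), array([441.9,  46.1]), 25.9) mean [729.5 232.8  42.9]
blue [404. 202.] 751 ztop 7.6 zmed 4.6 (array([517.9, -50.3]), array([377.6,  67.8]), -42.7) mean [ 632.  -155.3    7.1]
blue [261. 209.] 425 ztop 34.8 zmed 32.0 (array([505.8,  97. ]), array([308.6,  46.4]), 25.0) mean [621.9 151.4  35.8]
blue [153. 260
[... 1378 characters left out ...]
8, 44.2]), -21.5)
side blue [368. 202.] ztop 32.9 (array([730.3, 232.9]), array([49.9, 46.5]), 80.0)
side blue [214. 214.] ztop 31.9 (array([372.2, 294.9]), array([49. , 46.1]), 81.3)
side blue [335. 225.] ztop 34.0 (array([620.1, 150.4]), array([47.7, 46.9]), 12.6)
side blue [390. 306.] ztop 7.4 (array([ 468.1, -552.6]), array([928.6,  64. ]), 67.9)
side blue [397. 322.] ztop 6.0 (array([ 425. , -557.6]), array([879.3, 117.4]), 61.1)
side green [364. 264.] ztop 7.9 (array([ 480.6, -482.5]), array([1062.4,  115.5]), 72.2)
side green [369. 277.] ztop 6.1 (array([627.3, -47.6]), array([123.7,   8. ]), -6.1)
side green [310. 380.] ztop 29.0 (array([ 352.9, -629.2]), array([706.1,  70.7]), 75.9)
```

View pics/crop1.png

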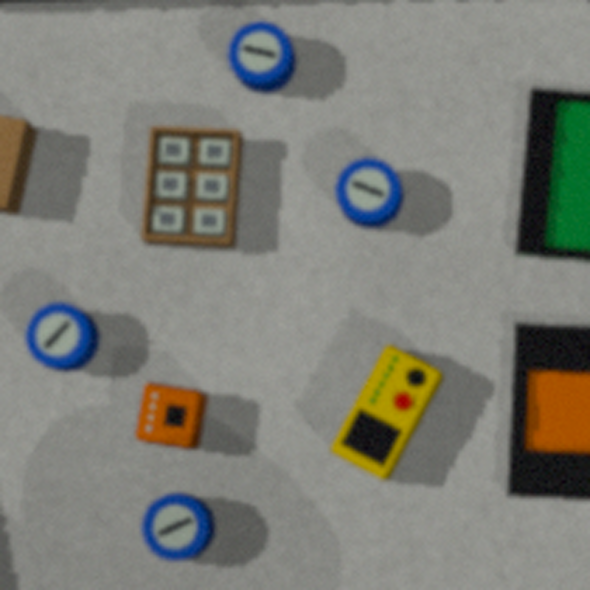

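The enlarged crop shows four pucks that look the same, at crop (262,55), (370,190), (62,337) and (177,527). The one at (370,190), top pixel (262,208), is farthest right, so that is the stripper to take. Now I refine the poses, filtering out the missing depth readings.

```bash
cat >>h.py <<'E'
from scipy.spatial.transform import Rotation as Ro
def go(x,y,z,phi):
    """row fractions to bring TCP to x,y,z with closing line at angle phi (deg, world, mod 180), tool down"""
    o=ctrl.get_obs(); A=Ro.from_rotvec(o["orientation"]); p=o["ee_pos"]
    s=A.inv().apply(np.array([x,y,z])-p)/200
    best=None
    for k in(0,180):
        f=np.radians(phi+k); Y=[np.cos(f),np.sin(f),0]; Z=[0,0,-1]; X=np.cross(Y,Z)
        r=(A.inv()*Ro.from_matrix(np.c_[X,Y,Z])).as_rotvec()
        if best is None or abs(r).max()<abs(best).max(): best=r
    print("rot",(best/1.5).round(3),"shift",s.round(3),"| t",round(o["t"],2),"q",o["qpos"].round(2))
E
python3 - <<'E'
from h import *
for n in("top","side"):
  im=cv2.imread(f"pics/{n}0.png")[:,:,::-1]; d=np.load(n+"0.npy")
  for nm,c,z,xy in(("tester","yellow",34,(455,141)),("remote","orange",34,(455,300)),("stripper","blue",32,(620,151)),("punch","green",28,(439,-298)),
   ("Ntester","yellow",4,(636,-295)),("Nremote","orange",4,(454,7)),("Nstripper","blue",4,(632,-155)),("Npunch","green",4,(636,-7))):
    for ce,px,P in find(n,im,d,c):
      ok=(abs(P[:,2]-z)<5)&(np.hypot(*(P[:,:2]-xy).T)<75)
      if ok.sum()<60: continue
      pl=plane(n,px[ok],z)
      print(n,nm,ce.round(),ok.sum(),"z",np.median(P[ok,2]).round(1),"cloud",*rect(P[ok,:2]),"plane",*rect(pl[:,:2]))
A=Ro.from_rotvec(ctrl.get_obs()["orientation"]).as_matrix(); print(A.round(3))
go(455,141,150,0)
E
```

```text
top tester [268. 284.] 912 z 34.0 cloud [456.4 141.4] [90.1 47.5] -29.7 plane [456.2 141.1] [89.9 47.8] -29.5
top remote [190. 288.] 411 z 33.7 cloud [457.6 302.6] [44.9 42.4] 78.6 plane [457.3 301.7] [44.7 42.2] 79.3
top stripper [261. 209.] 378 z 32.2 cloud [622.8 152.4] [47.1 47.1] 37.5 plane [622.1 151.7] [47.6 46.8] -1.5
top punch [476. 289.] 331 z 27.7 cloud [ 439.1 -298.4] [73.3 22. ] -10.6 plane [ 438.8 -297.6] [72.9 22.7] -11.1
top Ntester [467. 199.] 1343 z 4.3 cloud [ 637.3 -296.2] [111.8  66.9] 0.3 plane [ 637.7 -296.8] [111.2  66.5] 0.6
top Nremote [331. 286.] 766 z 4.0 cloud [454.4   6.3] [62.8 62.8] 85.9 plane [454.6   6.3] [63.1 62.8] -4.2
top Nstripper [404. 202.] 672 z 4.3 cloud [ 632.8 -156.5] [65.8 64.8] 68.9 plane [ 632.1 -156.7] [65.8 64.5] 88.5
top Npunch [335. 202.] 924 z 3.9 cloud [636.6  -7.1] [118.4  41. ] -6.5 plane [636.9  -7.2] [117.7  41.1] -6.6
side tester [263. 239.] 416 z 35.3 cloud [453.3 138.7] [89.5 48.5] -29.0 plane [453.2 136.8] [92.6 53.7] -27.6
side remote [248. 205.] 166 z 33.8 cloud [454.7 300.6] [49.9 40.1] 79.0 plane [454.3 295.9] [50.4 40
[... 518 characters left out ...]
  2.4] [124.3  80.1] -3.7 plane [452.4   2.5] [124.3  79.3] -3.9
side Nstripper [390. 306.] 532 z 5.6 cloud [ 630.5 -150.2] [61.9 60.9] 18.7 plane [ 632.1 -148. ] [64.3 54.7] -18.5
side Nstripper [397. 322.] 132 z 4.1 cloud [ 628.1 -196.1] [123.3   6.9] -2.7 plane [ 627.6 -195.9] [124.2   5.4] -3.4
side Npunch [364. 264.] 452 z 5.9 cloud [635.   -0.7] [114.8  35.2] -5.6 plane [636.    1.5] [115.1  30.1] -6.9
side Npunch [369. 277.] 102 z 4.3 cloud [630.4 -46.8] [124.4   9.6] -6.6 plane [629.8 -46.8] [123.4   5.6] -6.8
[[-0.959  0.283 -0.   ]
 [ 0.283  0.959 -0.001]
 [ 0.    -0.001 -1.   ]]
rot [-0.001  0.001  0.856] shift [-1.983 -1.802  0.362] | t 0.1 q [ 1.27  0.42  1.63 -0.    1.09 -0.02]
```

Heights, sizes and both views agree. First move: the tester, in two travel calls. Closing line 60°, about 13° from the present yaw.

servo_tool:
  rows:
    - [0,0,0.05,-0.2,-0.18,0.05,87]
    - [0,0,0.1,-0.5,-0.45,0.1,87]
    - [0,0,0.153,-0.75,-0.68,0.15,87]
    - [0,0,0.153,-1,-0.9,0.2,87]
    - [0,0,0.153,-1,-0.9,0.2,87]
    - [0,0,0.153,-1,-0.9,0.2,87]

```text
t: 0.85
ee_pos: [318.1, 368.5, 182.2]
orientation: [-0.807, -3.036, 0.002]
ft_force: [-0.3, 0.8, 0.6]
width: 86.9
grasp_force: 0.0
```

```bash
python3 -c "
from h import *
go(455.5,140.5,100,60.5)"
```

```text
rot [-0.001 -0.    -0.003] shift [-1.162 -0.648  0.412] | t 0.85 q [ 0.83  0.28  1.96 -0.    0.9  -0.22]
```

servo_tool:
  rows:
    - [0,0,0,-0.3,-0.2,0.1,87]
    - [0,0,0,-0.6,-0.4,0.2,87]
    - [0,0,0,-0.85,-0.55,0.3,87]
    - [0,0,0,-1,-0.65,0.4,87]
    - [0,0,0,-1,-0.65,0.4,87]
    - [0,0,0,-1,-0.65,0.4,87]

```text
t: 1.6
ee_pos: [427.6, 159.3, 102.7]
orientation: [-0.803, -3.037, -0.0]
ft_force: [0.6, -0.2, 0.9]
width: 86.9
grasp_force: 0.0
```

```bash
python3 -c "
from h import *
go(455.5,140.5,12,60.5)"
```

```text
rot [ 0.    -0.    -0.001] shift [-0.168 -0.013  0.454] | t 1.6 q [ 0.33  0.38  2.07  0.    0.69 -0.72]
```

servo_tool:
  rows:
    - [0,0,0,-0.168,-0.013,0.1,87]
    - [0,0,0,-0.168,-0.013,0.25,87]
    - [0,0,0,-0.168,-0.013,0.4,87]
    - [0,0,0,-0.168,-0.013,0.45,87]
    - [0,0,0,-0.168,-0.013,0.452,87]
    - [0,0,0,-0.168,-0.013,0.452,60]
    - [0,0,0,-0.168,-0.013,0.452,42]
    - [0,0,0,-0.168,-0.013,0.452,40]
    - [0,0,0,-0.168,-0.013,0.452,40]
    - [0,0,0,-0.168,-0.013,0.452,40]

```text
t: 2.85
ee_pos: [456.0, 139.8, 12.6]
orientation: [0.802, 3.036, 0.001]
ft_force: [0.5, 1.1, 4.3]
width: 47.6
grasp_force: 30.0
```

```bash
python3 -c "
from h import *
go(637,-296,100,90.3)"
```

```text
rot [ 0.     0.001 -0.348] shift [-1.864 -1.447 -0.437] | t 2.85 q [ 0.27  0.58  2.05  0.    0.51 -0.78]
```

servo_tool:
  rows:
    - [0,0,0,0,0,-0.15,40]
    - [0,0,0,0,0,-0.4,40]
    - [0,0,-0.05,-0.15,-0.12,-0.44,40]
    - [0,0,-0.12,-0.35,-0.27,-0.44,40]
    - [0,0,-0.2,-0.55,-0.43,-0.44,40]
    - [0,0,-0.28,-0.75,-0.58,-0.44,40]
    - [0,0,-0.348,-0.92,-0.71,-0.44,40]
    - [0,0,-0.348,-1,-0.78,-0.44,40]
    - [0,0,-0.348,-1,-0.78,-0.44,40]

```text
t: 3.98
ee_pos: [552.0, -95.6, 99.8]
orientation: [0.003, -3.141, -0.0]
ft_force: [-0.3, -0.0, -1.4]
width: 48.0
grasp_force: 30.0
```

```bash
python3 -c "
from h import *
go(637,-296,100,90.3)"
```

```text
rot [ 0.    -0.001 -0.002] shift [-4.230e-01 -1.003e+00 -1.000e-03] | t 3.98 q [-0.19  0.5   1.85  0.    0.79 -1.77]
```

servo_tool:
  rows:
    - [0,0,0,-0.1,-0.2,0,40]
    - [0,0,0,-0.2,-0.45,0,40]
    - [0,0,0,-0.3,-0.7,0,40]
    - [0,0,0,-0.38,-0.9,0,40]
    - [0,0,0,-0.423,-1,0,40]
    - [0,0,0,-0.423,-1,0.1,40]
    - [0,0,0,-0.423,-1,0.25,40]
    - [0,0,0,-0.423,-1,0.25,40]

```text
t: 4.97
ee_pos: [634.8, -290.8, 46.2]
orientation: [0.01, -3.134, -0.006]
ft_force: [-0.7, -0.0, -1.2]
width: 47.8
grasp_force: 30.0
```

```bash
python3 -c "
from h import *
go(637,-296,17,90.3)"
```

```text
rot [ 0.003 -0.005  0.001] shift [-0.012 -0.027  0.146] | t 4.97 q [-0.45  0.74  1.53  0.    0.88 -2.02]
```

servo_tool:
  rows:
    - [0,0,0,0,0,0,40]
    - [0,0,0,0,0,0,40]

```text
t: 5.22
ee_pos: [638.7, -294.0, 51.4]
orientation: [-0.01, 3.14, -0.001]
ft_force: [0.8, 0.1, -1.4]
width: 47.8
grasp_force: 30.0
```

```bash
python3 -c "
from h import *
go(637,-296,17,90.3)"
```

```text
rot [-0.     0.001  0.001] shift [ 0.009 -0.01   0.172] | t 5.22 q [-0.45  0.74  1.53  0.    0.88 -2.03]
```

servo_tool:
  rows:
    - [0,0,0,0.009,-0.01,0.08,40]
    - [0,0,0,0.009,-0.01,0.14,40]
    - [0,0,0,0.009,-0.01,0.165,40]
    - [0,0,0,0.009,-0.01,0.172,40]
    - [0,0,0,0.009,-0.01,0.172,40]
    - [0,0,0,0.009,-0.01,0.172,40]

```text
t: 5.98
ee_pos: [635.1, -296.0, 16.6]
orientation: [0.009, -3.139, -0.002]
ft_force: [-7.4, 2.2, 10.2]
width: 47.9
grasp_force: 30.0
```

servo_tool:
  rows:
    - [0,0,0,0,0,0,55]
    - [0,0,0,0,0,0,65]
    - [0,0,0,0,0,0,65]
    - [0,0,0,0,0,-0.15,75]
    - [0,0,0,0,0,-0.35,80]
    - [0,0,0,0,0,-0.4,87]
    - [0,0,0,0,0,-0.4,87]

```text
t: 6.85
ee_pos: [636.4, -296.4, 96.1]
orientation: [-0.009, 3.141, -0.001]
ft_force: [-0.6, 1.2, 0.1]
width: 87.1
grasp_force: 0.0
```

```bash
python3 -c "
from h import *
im,d=ctrl.get_image('top'); cv2.imwrite('pics/t1.png',im[:,:,::-1])
for ce,px,P in find('top',im,d,'yellow'):
    ok=(abs(P[:,2]-38)<5)
    if ok.sum()>100: print(ce,np.median(P[ok,2]),rect(P[ok,:2]))
# remote: yaw 79 -> sides along -11
for phi in(-10.5,79.5): go(456.5,301.3,100,phi)"
```

```text
[463.83159722 209.10763889] 38.03660149619679 (array([ 621.5, -291.3]), array([67.3, 39.9]), 1.4)
rot [ 0.001 -0.    -0.921] shift [ 0.879  2.992 -0.023] | t 6.9 q [-0.45  0.68  1.52  0.    0.95 -2.03]
rot [ 0.    -0.001  0.126] shift [ 0.879  2.992 -0.023] | t 6.9 q [-0.45  0.68  1.52  0.    0.95 -2.03]
```

servo_tool:
  rows:
    - [0,0,0.06,0.1,0.25,0,87]
    - [0,0,0.126,0.2,0.5,0,87]
    - [0,0,0.126,0.3,0.8,0,87]
    - [0,0,0.126,0.3,1,0,87]
    - [0,0,0.126,0.3,1,0,87]

```text
t: 7.52
ee_pos: [573.6, -94.0, 94.3]
orientation: [-0.282, -3.126, -0.001]
ft_force: [-0.2, -0.9, 0.0]
width: 87.4
grasp_force: 0.0
```

```bash
python3 -c "
from h import *
go(456.5,301.3,100,79.5)"
```

```text
rot [ 0.    -0.002  0.002] shift [ 0.93   1.84  -0.025] | t 7.53 q [-0.18  0.54  1.8   0.    0.81 -1.57]
```

servo_tool:
  rows:
    - [0,0,0,0.15,0.28,0,87]
    - [0,0,0,0.3,0.56,0,87]
    - [0,0,0,0.42,0.8,0,87]
    - [0,0,0,0.5,0.95,0,87]
    - [0,0,0,0.5,0.95,0,87]

```text
t: 8.15
ee_pos: [510.7, 109.2, 95.0]
orientation: [-0.283, -3.127, 0.001]
ft_force: [0.3, -0.6, -0.4]
width: 87.2
grasp_force: 0.0
```

```bash
python3 -c "
from h import *
go(456.5,301.3,60,79.5)"
```

```text
rot [-0.    -0.001  0.002] shift [0.439 0.896 0.175] | t 8.15 q [ 0.19  0.47  1.94 -0.    0.74 -1.2 ]
```

servo_tool:
  rows:
    - [0,0,0,0.13,0.27,0,87]
    - [0,0,0,0.27,0.55,0,87]
    - [0,0,0,0.37,0.75,0.03,87]
    - [0,0,0,0.43,0.87,0.1,87]
    - [0,0,0,0.44,0.896,0.15,87]
    - [0,0,0,0.44,0.896,0.15,87]
    - [0,0,0,0.44,0.896,0.15,87]

```text
t: 9.02
ee_pos: [458.3, 299.3, 65.8]
orientation: [-0.29, -3.128, 0.001]
ft_force: [1.0, 0.7, -0.3]
width: 86.4
grasp_force: 0.0
```

```bash
python3 -c "
from h import *
go(456.5,301.3,12.5,79.5)"
```

```text
rot [-0.    -0.    -0.001] shift [0.01  0.009 0.267] | t 9.03 q [ 0.56  0.54  1.89 -0.    0.71 -0.83]
```

servo_tool:
  rows:
    - [0,0,0,0.01,0.009,0.12,87]
    - [0,0,0,0.01,0.009,0.22,87]
    - [0,0,0,0.01,0.009,0.267,87]
    - [0,0,0,0.01,0.009,0.267,60]
    - [0,0,0,0.01,0.009,0.267,40]
    - [0,0,0,0.01,0.009,0.267,36]
    - [0,0,0,0.01,0.009,0.267,36]
    - [0,0,0,0.01,0.009,0.267,36]
    - [0,0,0,0.01,0.009,0.267,36]

```text
t: 10.15
ee_pos: [456.2, 303.1, 12.9]
orientation: [0.287, 3.128, 0.001]
ft_force: [-1.4, 0.3, 5.3]
width: 43.9
grasp_force: 30.0
```

```bash
python3 -c "
from h import *
go(454.5,6,90,86)"
```

```text
rot [ 0.     0.    -0.076] shift [-0.262 -1.462 -0.386] | t 10.15 q [ 0.56  0.64  1.9   0.    0.61 -0.82]
```

servo_tool:
  rows:
    - [0,0,0,0,0,-0.15,36]
    - [0,0,0,0,0,-0.35,36]
    - [0,0,0,-0.02,-0.12,-0.4,36]
    - [0,0,-0.03,-0.06,-0.35,-0.4,36]
    - [0,0,-0.06,-0.11,-0.6,-0.4,36]
    - [0,0,-0.076,-0.15,-0.82,-0.4,36]
    - [0,0,-0.076,-0.18,-0.98,-0.4,36]
    - [0,0,-0.076,-0.18,-1,-0.4,36]

```text
t: 11.15
ee_pos: [454.4, 98.0, 92.3]
orientation: [-0.113, -3.139, 0.0]
ft_force: [-0.0, 0.4, -0.6]
width: 43.8
grasp_force: 30.0
```

```bash
python3 -c "
from h import *
go(454.5,6,60,86)"
```

```text
rot [-0.    -0.001 -0.002] shift [-0.034 -0.459  0.162] | t 11.15 q [ 0.19  0.41  2.06 -0.    0.67 -1.31]
```

servo_tool:
  rows:
    - [0,0,0,-0.01,-0.15,0,36]
    - [0,0,0,-0.02,-0.35,0.03,36]
    - [0,0,0,-0.034,-0.45,0.08,36]
    - [0,0,0,-0.034,-0.455,0.16,36]
    - [0,0,0,-0.034,-0.455,0.16,36]
    - [0,0,0,-0.034,-0.455,0.16,36]
    - [0,0,0,-0.034,-0.455,0.16,36]

```text
t: 12.02
ee_pos: [455.8, 8.8, 61.0]
orientation: [0.108, 3.139, 0.0]
ft_force: [0.0, 1.1, -0.8]
width: 43.9
grasp_force: 30.0
```

```bash
python3 -c "
from h import *
go(454.5,6,17,86)"
```

```text
rot [0.    0.001 0.001] shift [ 0.006 -0.014  0.22 ] | t 12.03 q [-0.01  0.46  2.09  0.    0.59 -1.51]
```

servo_tool:
  rows:
    - [0,0,0,0.006,-0.014,0.1,36]
    - [0,0,0,0.006,-0.014,0.17,36]
    - [0,0,0,0.006,-0.014,0.21,36]
    - [0,0,0,0.006,-0.014,0.22,36]
    - [0,0,0,0.006,-0.014,0.22,36]
    - [0,0,0,0.006,-0.014,0.22,36]

```text
t: 12.78
ee_pos: [453.6, 5.7, 16.8]
orientation: [-0.109, -3.139, -0.0]
ft_force: [-2.1, 1.2, 4.7]
width: 43.5
grasp_force: 30.0
```

servo_tool:
  rows:
    - [0,0,0,0,0,0,52]
    - [0,0,0,0,0,0,62]
    - [0,0,0,0,0,0,62]
    - [0,0,0,0,0,-0.15,75]
    - [0,0,0,0,0,-0.35,80]
    - [0,0,0,0,0,-0.4,87]
    - [0,0,0,0,0,-0.4,87]

```text
t: 13.65
ee_pos: [454.3, 5.6, 96.7]
orientation: [0.109, 3.138, 0.0]
ft_force: [0.3, -0.0, 0.4]
width: 86.7
grasp_force: 0.0
```

```bash
python3 -c "
from h import *
for n in ('top','side'):
  im,d=ctrl.get_image(n); cv2.imwrite(f'pics/{n}2.png',im[:,:,::-1])
go(621.5,151.3,90,86)
go(621.5,151.3,90,60)"
```

```text
rot [-0.    -0.001  0.   ] shift [-0.789  0.785  0.027] | t 13.75 q [-0.01  0.39  2.08 -0.    0.67 -1.52]
rot [-0.    -0.001  0.303] shift [-0.789  0.785  0.027] | t 13.75 q [-0.01  0.39  2.08 -0.    0.67 -1.52]
```

View pics/side2.png

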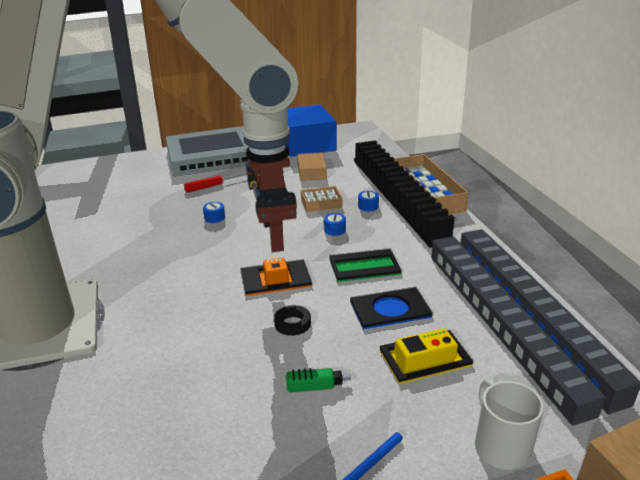

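The side view shows the tester flat in the yellow insert (426,352) and the remote flat in the orange one (276,271). The stripper is still at (335,224), and the tape and jack tray have not moved. Next the stripper.

servo_tool:
  rows:
    - [0,0,0,-0.18,0.18,0,87]
    - [0,0,0,-0.38,0.38,0,87]
    - [0,0,0,-0.58,0.58,0,87]
    - [0,0,0,-0.73,0.73,0.05,87]
    - [0,0,0,-0.789,0.785,0.15,87]
    - [0,0,0,-0.789,0.785,0.18,87]
    - [0,0,0,-0.789,0.785,0.18,87]
    - [0,0,0,-0.789,0.785,0.18,87]

```text
t: 14.75
ee_pos: [621.7, 150.6, 60.7]
orientation: [-0.11, -3.139, 0.0]
ft_force: [0.7, -0.5, -0.9]
width: 87.0
grasp_force: 0.0
```

```bash
python3 -c "
from h import *
go(621.5,151.3,12.5,86)"
```

```text
rot [-0. -0. -0.] shift [0.001 0.004 0.241] | t 14.75 q [ 0.22  0.65  1.68 -0.    0.81 -1.28]
```

servo_tool:
  rows:
    - [0,0,0,0,0.004,0.12,87]
    - [0,0,0,0,0.004,0.21,87]
    - [0,0,0,0,0.004,0.241,87]
    - [0,0,0,0,0.004,0.241,65]
    - [0,0,0,0,0.004,0.241,45]
    - [0,0,0,0,0.004,0.241,42]
    - [0,0,0,0,0.004,0.241,42]
    - [0,0,0,0,0.004,0.241,42]
    - [0,0,0,0,0.004,0.241,42]

```text
t: 15.88
ee_pos: [622.6, 152.2, 12.7]
orientation: [0.109, 3.139, 0.0]
ft_force: [0.2, 0.7, 4.4]
width: 49.2
grasp_force: 30.0
```

```bash
python3 -c "
from h import *
go(632.5,-156,90,86)"
```

```text
rot [0. 0. 0.] shift [-0.156 -1.534 -0.387] | t 15.88 q [ 0.22  0.72  1.68  0.    0.73 -1.28]
```

servo_tool:
  rows:
    - [0,0,0,0,0,-0.15,42]
    - [0,0,0,0,0,-0.35,42]
    - [0,0,0,-0.02,-0.12,-0.4,42]
    - [0,0,0,-0.04,-0.35,-0.4,42]
    - [0,0,0,-0.06,-0.6,-0.4,42]
    - [0,0,0,-0.08,-0.82,-0.4,42]
    - [0,0,0,-0.1,-0.98,-0.4,42]
    - [0,0,0,-0.1,-1,-0.4,42]

```text
t: 16.88
ee_pos: [628.1, -50.9, 92.0]
orientation: [-0.113, -3.139, 0.0]
ft_force: [-0.4, 0.1, -0.4]
width: 49.7
grasp_force: 30.0
```

```bash
python3 -c "
from h import *
go(632.5,-156,60,86)"
```

```text
rot [-0.    -0.    -0.002] shift [-0.06  -0.523  0.16 ] | t 16.88 q [-0.1   0.6   1.69 -0.    0.85 -1.6 ]
```

servo_tool:
  rows:
    - [0,0,0,-0.01,-0.15,0,42]
    - [0,0,0,-0.03,-0.38,0.03,42]
    - [0,0,0,-0.06,-0.5,0.08,42]
    - [0,0,0,-0.06,-0.515,0.16,42]
    - [0,0,0,-0.06,-0.515,0.16,42]
    - [0,0,0,-0.06,-0.515,0.16,42]
    - [0,0,0,-0.06,-0.515,0.16,42]

```text
t: 17.75
ee_pos: [633.6, -151.5, 60.6]
orientation: [0.107, 3.139, -0.0]
ft_force: [-0.7, 0.0, -0.5]
width: 49.6
grasp_force: 30.0
```

```bash
python3 -c "
from h import *
go(632.5,-156,17,86)"
```

```text
rot [-0.     0.     0.001] shift [ 0.004 -0.023  0.218] | t 17.75 q [-0.25  0.66  1.65  0.    0.83 -1.76]
```

servo_tool:
  rows:
    - [0,0,0,0.004,-0.022,0.1,42]
    - [0,0,0,0.004,-0.022,0.17,42]
    - [0,0,0,0.004,-0.022,0.21,42]
    - [0,0,0,0.004,-0.022,0.218,42]
    - [0,0,0,0.004,-0.022,0.218,42]
    - [0,0,0,0.004,-0.022,0.218,42]

```text
t: 18.5
ee_pos: [632.1, -156.7, 16.3]
orientation: [-0.109, -3.14, -0.0]
ft_force: [0.1, -0.2, -0.1]
width: 49.4
grasp_force: 30.0
```

servo_tool:
  rows:
    - [0,0,0,0,0,0,58]
    - [0,0,0,0,0,0,66]
    - [0,0,0,0,0,0,66]
    - [0,0,0,0,0,-0.15,75]
    - [0,0,0,0,0,-0.35,80]
    - [0,0,0,0,0,-0.4,87]
    - [0,0,0,0,0,-0.4,87]

```text
t: 19.38
ee_pos: [632.4, -156.8, 97.0]
orientation: [0.109, 3.139, -0.0]
ft_force: [-0.6, 0.1, 1.0]
width: 86.6
grasp_force: 0.0
```

```bash
python3 -c "
from h import *
# punch handle centre from both views; yaw -11 -> closing line 79
go(438,-298.5,90,79)"
```

```text
rot [-0.     0.001  0.082] shift [ 0.921 -0.774  0.034] | t 19.38 q [-0.26  0.61  1.64 -0.    0.89 -1.76]
```

servo_tool:
  rows:
    - [0,0,0.03,0.2,-0.17,0,87]
    - [0,0,0.06,0.42,-0.35,0,87]
    - [0,0,0.082,0.65,-0.55,0,87]
    - [0,0,0.082,0.83,-0.7,0.05,87]
    - [0,0,0.082,0.92,-0.774,0.15,87]
    - [0,0,0.082,0.92,-0.774,0.18,87]
    - [0,0,0.082,0.92,-0.774,0.18,87]
    - [0,0,0.082,0.92,-0.774,0.18,87]

```text
t: 20.38
ee_pos: [438.8, -298.0, 60.7]
orientation: [0.3, 3.127, -0.0]
ft_force: [-0.1, 1.2, 0.1]
width: 86.7
grasp_force: 0.0
```

```bash
python3 -c "
from h import *
go(438,-298.5,11,79)"
```

```text
rot [-0.     0.     0.001] shift [ 0.004 -0.003  0.249] | t 20.38 q [-0.62  0.53  1.93  0.    0.68 -2.  ]
```

servo_tool:
  rows:
    - [0,0,0,0.004,0,0.12,87]
    - [0,0,0,0.004,0,0.21,87]
    - [0,0,0,0.004,0,0.249,87]
    - [0,0,0,0.004,0,0.249,50]
    - [0,0,0,0.004,0,0.249,25]
    - [0,0,0,0.004,0,0.249,17]
    - [0,0,0,0.004,0,0.249,17]
    - [0,0,0,0.004,0,0.249,17]
    - [0,0,0,0.004,0,0.249,17]
    - [0,0,0,0.004,0,0.249,17]

```text
t: 21.62
ee_pos: [437.0, -298.3, 10.9]
orientation: [-0.302, -3.127, -0.0]
ft_force: [0.7, 0.0, 0.4]
width: 23.8
grasp_force: 30.0
```

```bash
python3 -c "
from h import *
go(623.5,-5.2,100,83.4)"
```

```text
rot [ 0.    -0.    -0.051] shift [-0.635  1.617 -0.446] | t 21.62 q [-0.62  0.62  1.94 -0.    0.58 -2.  ]
```

servo_tool:
  rows:
    - [0,0,0,0,0,-0.15,17]
    - [0,0,0,0,0,-0.38,17]
    - [0,0,0,-0.04,0.12,-0.44,17]
    - [0,0,-0.02,-0.12,0.32,-0.44,17]
    - [0,0,-0.04,-0.21,0.55,-0.44,17]
    - [0,0,-0.051,-0.3,0.78,-0.44,17]
    - [0,0,-0.051,-0.38,0.97,-0.44,17]
    - [0,0,-0.051,-0.39,1,-0.44,17]

```text
t: 22.62
ee_pos: [553.0, -114.9, 98.8]
orientation: [0.177, 3.136, 0.0]
ft_force: [-0.4, -0.3, -1.3]
width: 24.1
grasp_force: 30.0
```

```bash
python3 -c "
from h import *
go(623.5,-5.2,60,83.4)"
```

```text
rot [0.    0.    0.002] shift [-0.289  0.585  0.194] | t 22.62 q [-0.23  0.51  1.84  0.    0.79 -1.68]
```

servo_tool:
  rows:
    - [0,0,0,-0.06,0.15,0,17]
    - [0,0,0,-0.18,0.38,0.03,17]
    - [0,0,0,-0.28,0.55,0.08,17]
    - [0,0,0,-0.29,0.575,0.16,17]
    - [0,0,0,-0.29,0.575,0.18,17]
    - [0,0,0,-0.29,0.575,0.18,17]
    - [0,0,0,-0.29,0.575,0.18,17]

```text
t: 23.5
ee_pos: [622.5, -10.5, 63.2]
orientation: [0.184, 3.136, -0.0]
ft_force: [0.0, -0.5, -0.8]
width: 23.6
grasp_force: 30.0
```

```bash
python3 -c "
from h import *
im,d=ctrl.get_image('side'); cv2.imwrite('pics/s3.png',cv2.resize(im[150:400,200:500,::-1],(720,600),interpolation=cv2.INTER_CUBIC))
go(623.5,-5.2,15.2,83.4)"
```

```text
rot [-0.     0.    -0.001] shift [-0.001  0.026  0.241] | t 23.55 q [-0.04  0.63  1.72 -0.    0.79 -1.49]
```

View pics/s3.png

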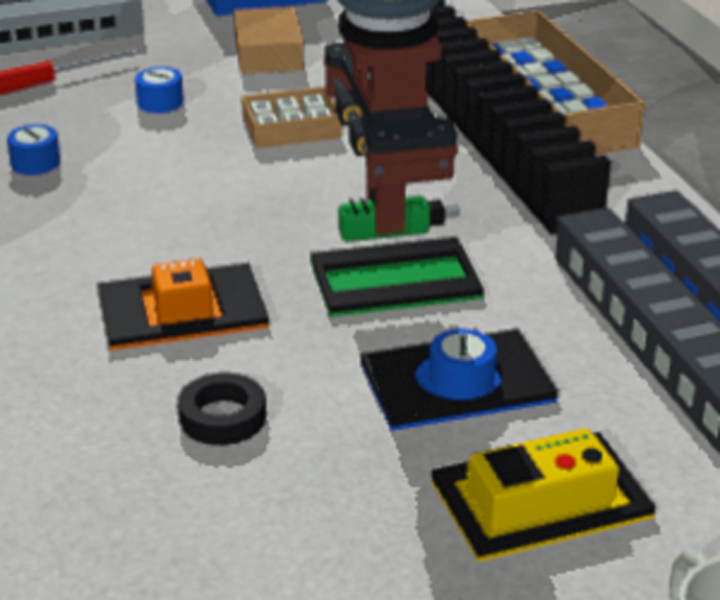

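The crop shows the punch held level at (390,215), above the green pocket at (395,275). The stripper (463,360), remote and tester sit flat in their pockets. Lowering the punch.

servo_tool:
  rows:
    - [0,0,0,0,0.025,0.08,17]
    - [0,0,0,0,0.025,0.17,17]
    - [0,0,0,0,0.025,0.225,17]
    - [0,0,0,0,0.025,0.239,17]
    - [0,0,0,0,0.025,0.239,17]
    - [0,0,0,0,0.025,0.239,17]

```text
t: 24.3
ee_pos: [622.4, -4.3, 14.8]
orientation: [-0.181, -3.134, 0.0]
ft_force: [-3.6, -0.2, 5.5]
width: 23.7
grasp_force: 30.0
```

servo_tool:
  rows:
    - [0,0,0,0,0,0,32]
    - [0,0,0,0,0,0,42]
    - [0,0,0,0,0,0,42]
    - [0,0,0,0,0,-0.15,55]
    - [0,0,0,0,0,-0.35,70]
    - [0,0,0,0,0,-0.5,87]
    - [0,0,0,0.2,0,-0.8,87]
    - [0,0,0,0.6,0,-1,87]
    - [0,0,0,1,0,-1,87]
    - [0,0,0,1,0,-1,87]

```text
t: 25.55
ee_pos: [422.5, 18.9, 215.6]
orientation: [0.182, 3.136, 0.0]
ft_force: [-0.3, 0.2, 0.2]
width: 87.3
grasp_force: 0.0
```

servo_tool:
  rows:
    - [0,0,0,0,0.3,0,87]
    - [0,0,0,0,0.6,0,87]
    - [0,0,0,0,0.9,0,87]
    - [0,0,0,0,1,0,87]
    - [0,0,0,0,1,0,87]
    - [0,0,0,0,1,0,87]

```text
t: 26.3
ee_pos: [447.4, 216.1, 214.8]
orientation: [-0.183, -3.135, 0.001]
ft_force: [-0.9, -0.5, -0.4]
width: 87.1
grasp_force: 0.0
```

```bash
python3 - <<'E'
from h import *
for n in('top','side'):
  im,d=ctrl.get_image(n); b=im[150:330,290:510] if n=='top' else im[220:400,220:480]
  cv2.imwrite(f'pics/{n}4.png',cv2.resize(b[:,:,::-1],None,fx=2.8,fy=2.8,interpolation=cv2.INTER_CUBIC))
  for nm,c,z,xy in(("tester","yellow",38,(637,-296)),("remote","orange",38,(454,7)),("stripper","blue",36,(632,-155)),("punch","green",32,(624,-5))):
    for ce,px,P in find(n,im,d,c):
      ok=(abs(P[:,2]-z)<4)&(np.hypot(*(P[:,:2]-xy).T)<60)
      if ok.sum()>60: print(n,nm,np.median(P[ok,2]).round(1),*rect(P[ok,:2]))
print(ctrl.get_obs()["ee_pos"])
E
```

```text
top tester 38.4 [ 633.8 -296.9] [93.  49.9] 0.1
top remote 37.9 [454.9   4.7] [41.7 41.5] -1.6
top stripper 36.1 [ 633.  -158.1] [48.3 48.2] 61.6
top punch 31.4 [628.1  -5.7] [85.2 24.1] -6.5
side tester 38.8 [ 631.2 -298. ] [92.6 50.3] -0.8
side remote 39.2 [451.6   3.1] [44.9 42.7] 87.5
side stripper 37.4 [ 630.1 -158.8] [49.5 48.7] 60.0
side punch 32.7 [619.2  -8.2] [72.5 24.8] -8.5
[447.59512473 215.95057157 214.98077168]
```

View pics/top4.png

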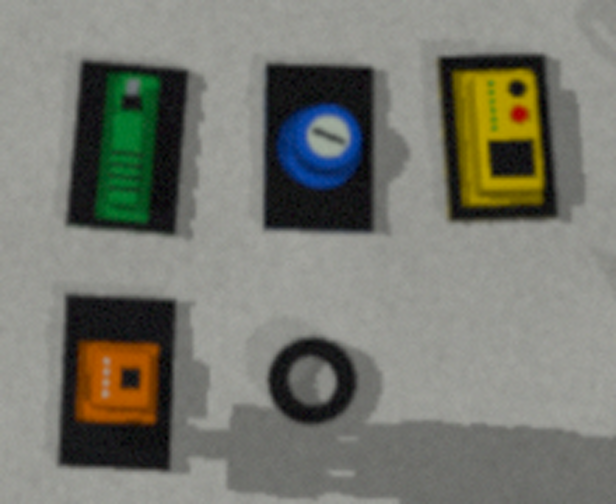

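View pics/side4.png

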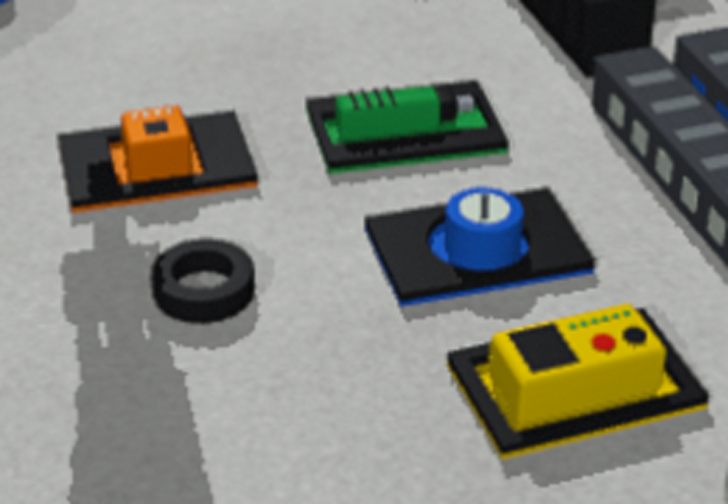

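The crops show all four lying flat, right way up, inside their matching pockets: punch (128,145), stripper (320,145), tester (500,135) and remote (118,382) in the top crop. Their top heights are 38.4, 37.9, 36.1 and 31.4 mm for tester, remote, stripper and punch, against 38, 38, 36 and 32 expected. The tape is in its place and the arm is clear, so I hand the job in.

```bash
python3 -c "
from workcell import ctrl
print(ctrl.close_job())"
```

```text
the job is handed in; nothing more can be done
None
```

The tester, remote, stripper and punch-down tool each lie flat and right way up in their own pockets, released, and I handed the job in at about 26 s, with the tape and jack tray left alone.

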